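# Open the paint box and put the stray bottle back

## Task

Swing the paint box's lid up and over until it rests open by itself on its stops, then stand the small paint bottle that was left out on the table upright on the floor of the box, in the free space in the front row. Leave the lid open, and do not shift or knock over anything else.

Things in the scene. Friction and masses are not known exactly. Their poses are not given: they have to be found in the camera images.
- paintbox: Pale sheet-steel paint box, screwed to the table: 258 mm wide (its y), 160 mm deep (its x), rim 85 mm above the table, walls 3 mm. Origin: centre of its underside, on the table; z up; its -x side is the front, which faces roughly the robot's right (world -y). A lengthwise divider (x = 0, 3 mm thick, top 62 mm above the table) makes a front and a back row. A wire handle stands 11 mm out from each end.
- front_row (a point): Middle of the front row's floor: box frame x = -39.5 mm, y = 0, 7 mm above the table; axes as the box. The row is 75 mm deep (x) and 252 mm long (y, from -126 to +126), with no cross walls. Two bottles stand in it, in varying places, leaving a free stretch at least 70 mm long. Three bottles fill the back row.
- lid (a joint): The lid: steel shell as wide and deep as the box, 45 mm high, 0.4 to 0.65 kg, not latched, swinging freely on a hinge along the back rim (box frame x = +80 mm, z = 85 mm, parallel to y). Radians: 0 shut, growing as the front rises, 1.85 fully open, leaning back on stop brackets. Balance point about 1.2: below it it falls shut, beyond it it falls open and stays.
- lid_handle (a point): Middle of the round steel pull bar on the lid's front: 10 mm thick, 110 mm long, parallel to the box's y, 32 mm in front of the lid's face (27 mm clear gap), on an arm at each end. Lid shut: box frame x = -112 mm, y = 0, 107 mm above the table. Turns with the lid, 193 mm from the hinge; axes equal the box's when shut.
- small_bottle: The small squeeze bottle left out on the table to the right of the box (seen from the robot), beside the drinks can, upright: body 42 mm diameter and 72 mm tall, then a shoulder, then a white cap 26 mm diameter from 84 to 110 mm; 50 to 100 g. Origin: centre of its underside, z up its axis.
- boxed1: Bottle of the same shape and size as the small bottle, standing in the box's front row, hidden until the lid is open. Origin: centre of its underside. Stays there.
- boxed2: Bottle of the same shape and size as the small bottle, standing in the box's front row, hidden until the lid is open. Origin: centre of its underside. Stays there.
- boxed3: Bottle of the same shape and size as the small bottle, standing in the box's back row, hidden until the lid is open. Origin: centre of its underside. Stays there.
- boxed4: Bottle of the same shape and size as the small bottle, standing in the box's back row, hidden until the lid is open. Origin: centre of its underside. Stays there.
- boxed5: Bottle of the same shape and size as the small bottle, standing in the box's back row, hidden until the lid is open. Origin: centre of its underside. Stays there.
- drink_can: Bystander: plain aluminium drinks can, 66 mm diameter, 122 mm tall, upright; origin: centre of its underside.
- tall_bottle: Bystander: large paint bottle, 62 mm diameter, 185 mm tall, upright; origin: centre of its underside.
- mug: Bystander: glazed mug, 84 mm across, 95 mm tall, upright; origin: centre of its underside.
- palette: Bystander: flat round plastic palette, 180 mm across, 12 mm high; origin: centre of its underside.
- brush: Bystander: paint brush lying on the table, about 190 mm long; origin: near its middle.
Not all that is in view belongs to the job. Of the things that look like the small_bottle, the middle-sized one is meant.

How it is judged:
On the way:
1. the lid has come to rest fully open (value of joint lid above 1.75 rad and velocity of joint lid between -0.05 and 0.05 rad/s), for 0.3 s.
At the end, for the whole second after the job is handed in: The lid leans still on its stops (above 1.75 rad, slower than 0.05 rad/s); the small bottle stands at rest in the front row on the box's floor (underside below 12 mm, within 0.12 rad of upright); the five other bottles still stand there likewise; nothing else shifted over 35 mm or tipped (all of step 1 and linear speed of small_bottle below 0.02 m/s and x of small_bottle in the frame of paintbox between -0.078 and 0 m and y of small_bottle in the frame of paintbox between -0.127 and 0.127 m and z of each of small_bottle, boxed1, boxed2, boxed3, boxed4, boxed5 in the frame of paintbox below 0.012 m and angle between each of small_bottle, boxed1, boxed2, boxed3, boxed4, boxed5's own z axis and vertical below 0.12 rad); the robot touches nothing.
It fails at once if one of the other bottles in the box shifted more than 35 mm or tipped (distance of any of boxed1, boxed2, boxed3, boxed4, boxed5 from where it was at the start of the episode above 0.035 m or angle between any of boxed1, boxed2, boxed3, boxed4, boxed5's own z axis and vertical above 0.5 rad).
It fails at once if something else on the table shifted more than 35 mm or tipped over (distance of any of drink_can, tall_bottle, mug, palette, brush from where it was at the start of the episode above 0.035 m or angle between any of drink_can, tall_bottle, mug's own z axis and vertical above 0.5 rad).
It also fails if it takes over 61 s, if anything falls off the work surface, if the arm or the gripper's body presses on something with over 40 N, if the wrist force passes 120 N, or if a joint passes its speed limit or range.

## Robot

A 7-joint arm with a two-finger parallel gripper is mounted at the origin on the work surface. World frame = base frame: x ahead of the robot, y to its left, z up, the work surface at z = 0. Lengths are in m, angles in rad, forces in N, time in s.
With the tool pointing down it reaches from about 0.425 to 0.95 m from the base axis. Payload 4.7 kg.
Tool frame: the origin (TCP) lies midway between the tips of the shut fingers; the grasp point (between the pads) lies 19 mm behind it (bot.hold_point_z is the distance from the TCP to the grasp point, in m); z points along the fingers, y is the line along which they close (so a half turn about z gives the same grasp; the last joint's range is limited). The gripper opens to 87 mm and grips with 3 to 60 N. Pads are 19 mm wide; open, the fingers measure 117 mm over their backs; the gripper's body (75 mm by 190 mm) begins 51 mm behind the grasp point.
Start: joints at [-1.355, 0.469, -0.049, 1.532, 0.024, 1.141, -0.082], TCP at [0.164, 0.655, 0.223] pointing down, gripper open.
Joint ranges: [-2.59, 2.59], [-0.33, 1.99], [-1.39, 1.29], [0.1, 2.45], [-1.04, 4.18], [0.21, 1.99], [-2.66, 2.66]. Speed limits (rad/s): [2.57, 2.57, 3.14, 3.14, 3.14, 3.14, 3.14].

## Interface

Orientations are given as a rotation vector (axis times angle).
In Python, from rig import bot gives the robot as it stands.
- The arm moves only by the tool step_arm, never from a script. Its argument "rows" is a list that holds one entry, the list of rows, each a list of 7 numbers: the shift along the tool's x, y, z each as a share of 0.6 m, from -1 to 1, then the turn, a rotation vector about the tool's x, y, z each as a share of 180 degrees, from -1 to 1, then the closure, from 0 (fully open) to 1 (shut). A call has 1 to 8 rows; each row is the pose to reach, as a shift and turn from the pose commanded when the call began, along the tool's axes at that moment, turning the shorter way round; what a row does not reach only later rows make up. A row lasts 1/12 s, in which the tool goes at most 41.7 mm and 7.16 degrees, less where a joint would pass 70% of its speed; a pose out of reach is approached as far as the arm can. A call with a number of a shift or a turn outside -1 to 1 is refused whole. A call with a gripper value outside its range is refused whole. The fingers move at their own pace and stop on an object; "force" is the grip in N (left out, the last holds). Time passes only in rows, so rows that repeat a pose let the fingers close. It gives the time, the measured TCP pose, the force, the opening and the grip force at its end, in the units of the state.
- bot.read_state(): the state, without advancing time (a new reading comes with each control period).
- bot.snapshot(name): name is "scene" or "top" or "wrist"; returns the picture (400x640x3 uint8, red, green, blue); there is no depth.
- bot.camera_params(name): a dict with "vfov" (degrees; the focal length in pixels is half the picture's height over the tangent of half this angle, whatever the lens; pixels are square), "cx", "cy" (the principal point, pixels), "k1" (the pictures are not rectified: a ray, as slopes to the right and down, at radius r is drawn at 1 + k1 r^2 times it, then the intrinsics apply), "R" (3x3) and "t" (3): a world point X has camera coordinates R X + t. Camera axes: x right, y down, z forward; pixel columns grow to the right and rows downward; lengths in m; the calibration is good to about 2 mm. A picture is of the moment at which its call begins: read the wrist's pose just before it. camera_params takes no time and is no camera call; for the wrist camera it gives the pose at the moment of the call.
- bot.sign_off(): hands the job in; it is judged then, once.
The state is a dict: "time_s": time; "q": joint angles; "qvel": joint speeds; "joint_torque": joint torques, N m; "ee_pos": TCP position; "eef_rot": TCP orientation; "force": force on the tool from outside, world axes, zero at the start; "ft_torque": the same for the moment, N m; "gripper_width": finger opening in m; "gripper_force": force on a finger pad.
Only numpy, scipy, OpenCV 4.12 (cv2) and the standard library are available. Lean on these libraries where they do the work, as an engineer would, in place of code of your own. Each camera call takes 0.05 s, during which the arm holds its last target. There are 200 camera calls.

## Working session

There is one attempt and no reset: what is moved stays moved. The work goes in short steps, Python scripts to look and compute and a tool call to move; the robot and the scene stay as the last step left them, time stands still between calls to the robot, and variables do not carry over. Pictures are saved under pics/ and viewed, at most 10 in all, crops included, and the job is handed in when it is done.

Besides the shell and the picture viewer there is one more tool, called after "Emit:" as name([rows], argument=value, ...), one row to a line, values as JSON. step_arm: Moves the arm, as the interface text tells. Its arguments: {"type":"object","properties":{"rows":{"type":"array"},"force":{"type":"number"}},"required":["rows"]}

```bash
ls; mkdir -p pics
python3 - <<'E'
from rig import bot
import cv2,numpy as np
np.set_printoptions(precision=4,suppress=True)
s=bot.read_state();print({k:s[k] for k in('time_s','ee_pos','eef_rot','gripper_width')})
for n in('scene','top'):
    im=bot.snapshot(n);cv2.imwrite(f'pics/{n}0.png',im[:,:,::-1]);print(n,bot.camera_params(n))
E
```

```text
pics
{'time_s': 0.0, 'ee_pos': array([0.1634, 0.6543, 0.2215]), 'eef_rot': array([-0.3836, -3.1179,  0.003 ]), 'gripper_width': 0.08727865211546164}
scene {'vfov': 46.501518737360215, 'cx': 319.00756382599786, 'cy': 209.57272666808458, 'k1': -0.07473594299890078, 'R': array([[-0.7522,  0.659 ,  0.0017],
       [ 0.5587,  0.6392, -0.5285],
       [-0.3493, -0.3966, -0.8489]]), 't': array([ 0.3514, -0.2013,  1.3637])}
top {'vfov': 47.42964567605739, 'cx': 321.06372113379246, 'cy': 201.51069812681268, 'k1': 0.024412731209663172, 'R': array([[-0.0093, -0.9999, -0.0058],
       [-0.9971,  0.0097, -0.0752],
       [ 0.0753,  0.0051, -0.9972]]), 't': array([-0.0053,  0.474 ,  1.4413])}
```

View pics/scene0.png

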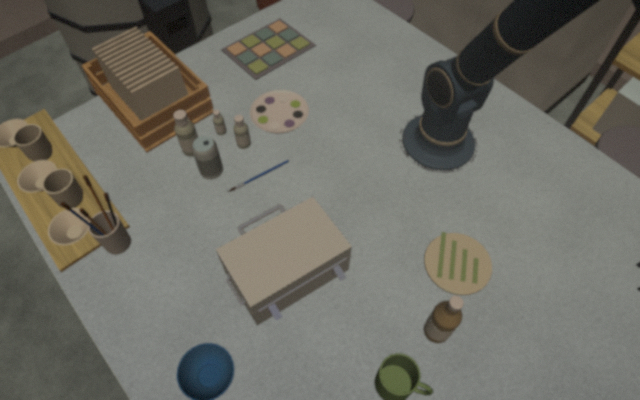

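View pics/top0.png

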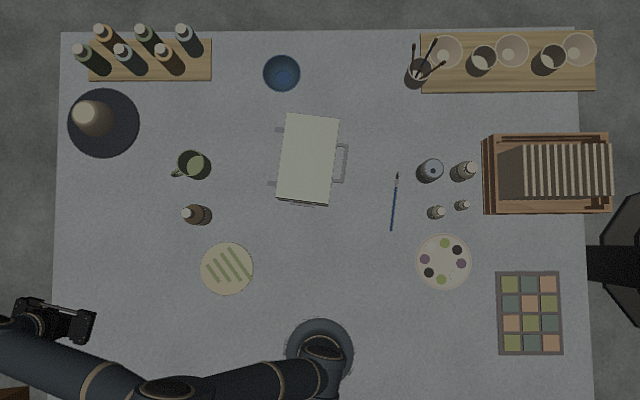

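The scene view shows the shut box at (285,250), with its pull bar at upper left (262,218). In the top view the lid is at (308,158) and the pull at (342,163). There are three look-alike bottles beside the can: scene (185,130), (242,132), (219,122), which are top (463,170), (437,212), (462,204). The one at (242,132)/(437,212) looks middle-sized. I'll measure the heights and confirm with an enlarged crop.

```bash
cat > h.py <<'E'
import numpy as np,cv2
np.set_printoptions(precision=4,suppress=True)
def K(c):
    f=200/np.tan(np.radians(c['vfov'])/2);return np.array([[f,0,c['cx']],[0,f,c['cy']],[0,0,1.]])
def D(c):return np.array([c['k1'],0,0,0,0.])
def rays(c,p):
    u=cv2.undistortPoints(np.float64(p).reshape(-1,1,2),K(c),D(c)).reshape(-1,2)
    R=np.array(c['R']);t=np.array(c['t'])
    return -R.T@t,np.c_[u,np.ones(len(u))]@R
def plane(c,p,z):
    o,d=rays(c,p);return o+d*((z-o[2])/d[:,2])[:,None]
def tri(cs,ps):
    A=np.zeros((3,3));b=np.zeros(3)
    for c,p in zip(cs,ps):
        o,d=rays(c,[p]);d=d[0]/np.linalg.norm(d[0]);M=np.eye(3)-np.outer(d,d);A+=M;b+=M@o
    return np.linalg.solve(A,b)
def proj(c,X):
    return cv2.projectPoints(np.float64(X).reshape(-1,1,3),cv2.Rodrigues(np.array(c['R']))[0],np.array(c['t']),K(c),D(c))[0].reshape(-1,2)
E
python3 - <<'E'
from h import *
from rig import bot
T=bot.camera_params('top');S=bot.camera_params('scene')
t=cv2.imread('pics/top0.png');s=cv2.imread('pics/scene0.png')
print(t[150,308],t[100,230],t[212,434],t[206,462])
m=cv2.inRange(t[100:215,265:355].astype(np.int16).copy(),(0,0,0),(255,255,255))
hsv=cv2.cvtColor(t,cv2.COLOR_BGR2HSV);print(hsv[150,308],hsv[100,230],hsv[150,300],hsv[170,310])
a=cv2.resize(t[145:225,395:485],None,fx=6,fy=6,interpolation=3)[:480,:540]
b=cv2.resize(s[95:185,160:260],None,fx=5,fy=5,interpolation=3)
c=np.zeros((1000,1000,3),np.uint8)
W=cv2.resize(t[105:215,260:360],None,fx=5,fy=5,interpolation=3)[:550]
o=np.zeros((560,800,3),np.uint8)
o[:240,:270]=cv2.resize(a,(270,240));o[260:510,:270]=cv2.resize(b,(278,250))[:,:270];o[:550,290:790]=W
cv2.imwrite('pics/crop0.png',o)
E
```

```text
[126 135 133] [117 117 114] [ 87  98 101] [106 120 123]
[ 37  17 135] [ 90   7 117] [ 36  19 135] [ 42  19 136]
```

View pics/crop0.png

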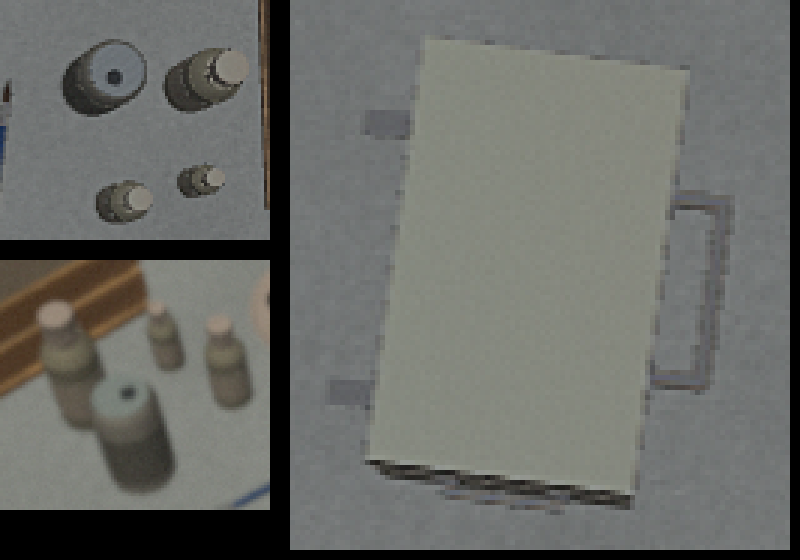

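The crop shows that the middle-sized bottle is the nearer one: cap at top (441,211) and scene (239,118). The smaller one has its cap at top (466,204), and the bigger one stands behind the can with its cap at top (472,167). The bar's middle is about top (345,164).

```bash
cat > m.py <<'E'
from h import *
from rig import bot
T=bot.camera_params('top');S=bot.camera_params('scene')
t=cv2.imread('pics/top0.png')
for n,p,q in(('mid',(441.3,211),(239.1,118.4)),('small',(465.7,204),(216.8,113)),('big',(472.3,167.3),(180,113.7))):
    print(n,tri([T,S],[p,q]))
print('mid at .110',plane(T,[(441.3,211)],.11),plane(S,[(239.1,118.4)],.11))
b=cv2.GaussianBlur(t,(3,3),0).astype(int)
m=((b[:,:,1]-b[:,:,0]>5)&(b[:,:,1]>115)).astype(np.uint8)
m[:105]=0;m[215:]=0;m[:,:265]=0;m[:,360:]=0
m=cv2.morphologyEx(m,cv2.MORPH_OPEN,np.ones((3,3)))
c=max(cv2.findContours(m,0,1)[0],key=cv2.contourArea)
P=plane(T,c.reshape(-1,2),.13)[:,:2]
r=cv2.minAreaRect((P*1000).astype(np.float32));print(r)
yaw=np.radians(r[2]);print(r[2])
print(plane(T,[(286.8,112.6),(339.8,118.8),(328.8,203.6),(275.8,197)],.13),plane(T,[(344.8,163.6)],.112))
E
python3 m.py
```

```text
mid [ 0.435  -0.3703  0.1043]
small [ 0.4578 -0.453   0.0764]
big [ 0.5606 -0.4543  0.1447]
mid at .110 [[ 0.4351 -0.3692  0.11  ]] [[ 0.4371 -0.3651  0.11  ]]
((598.5731201171875, 30.256744384765625), (158.94300842285156, 256.38958740234375), 81.91790771484375)
81.91790771484375
[[ 0.734   0.0899  0.13  ]
 [ 0.7134 -0.0688  0.13  ]
 [ 0.4591 -0.0332  0.13  ]
 [ 0.4802  0.1235  0.13  ]] [[ 0.5808 -0.0829  0.112 ]]
```

```bash
cat > go.py <<'E'
import sys
from h import *
from rig import bot
from scipy.spatial.transform import Rotation as Ro
C=np.array([.598,.0295]);YAW=np.radians(82)
EX=np.array([np.cos(YAW),np.sin(YAW)]);EY=np.array([-EX[1],EX[0]])
def box(x,y,z):return np.r_[C+x*EX+y*EY,z]
def lid(th,dz=-.019):
    a=th+np.arctan2(22,192);return box(.08-.193*np.cos(a),0,.085+.193*np.sin(a)+dz)
def rot(yd):  # tool y at yaw yd, z down
    y=np.array([np.cos(np.radians(yd)),np.sin(np.radians(yd)),0]);z=np.array([0,0,-1.]);return np.c_[np.cross(y,z),y,z]
def show(*targets,yd=82):
    s=bot.read_state();R=Ro.from_rotvec(s['eef_rot']);p=np.array(s['ee_pos'])
    print('t',s['time_s'],'p',p,'yaw',np.degrees(np.arctan2(*R.as_matrix()[[1,0],[1,1]])),'zdir',R.as_matrix()[:,2],'w',s['gripper_width'],'f',np.array(s['force']),'q',np.array(s['q']))
    for X in targets:
        print(np.r_[(R.inv().apply(X-p))/.6,(R.inv()*Ro.from_matrix(rot(yd))).as_rotvec()/np.pi].round(4),'d',round(float(np.linalg.norm(X-p)),3))
E
python3 - <<'E'
from go import *
p=bot.read_state()['ee_pos']
h=lid(0);print('handle tcp',h)
mid=np.r_[.37,.30,.27]
show(mid,np.r_[h[:2],.27],h)
E
```

```text
handle tcp [ 0.5824 -0.0812  0.088 ]
t 0.1 p [0.1634 0.6544 0.2216] yaw 75.97852433910586 zdir [-0.0004 -0.0017 -1.    ] w 0.08680726401172675 f [-0.8489 -0.4613 -0.1269] q [-1.3549  0.4694 -0.0486  1.5336  0.0241  1.141  -0.0823]
[-0.4771 -0.4897 -0.0798 -0.0006 -0.     -0.0335] d 0.413
[-0.9746 -1.0203 -0.0788 -0.0006 -0.     -0.0335] d 0.848
[-0.9746 -1.0197  0.2246 -0.0006 -0.     -0.0335] d 0.857
```

Emit:
step_arm([
  [[0,0,-0.08,0,0,0,0.3],[-0.477,-0.49,-0.08,0,0,-0.033,0.75],[-0.477,-0.49,-0.08,0,0,-0.033,0.75],[-0.97,-0.998,-0.08,0,0,-0.033,0.75],[-0.97,-0.998,-0.08,0,0,-0.033,0.75],[-0.97,-0.998,-0.08,0,0,-0.033,0.75],[-0.97,-0.998,-0.08,0,0,-0.033,0.75],[-0.97,-0.998,-0.08,0,0,-0.033,0.75]],
], force=20)

```text
time_s: 0.77
ee_pos: [0.3107, 0.4005, 0.2666]
eef_rot: [-0.221, -3.134, 0.001]
force: [0.7, -0.0, -0.2]
gripper_width: 0.0413
gripper_force: 0.0
```

Run:
```python
from go import *
h=lid(0)
show(np.r_[h[:2],.27])
```

```text
t 0.7667 p [0.3107 0.4005 0.2666] yaw 81.92259077425237 zdir [-0.0003 -0.0003 -1.    ] w 0.04132101813067451 f [ 0.6641 -0.0347 -0.2257] q [-1.0153  0.1539  0.0238  1.8693 -0.0041  1.119   0.4398]
[-0.5613 -0.7312 -0.0055 -0.0001 -0.0001 -0.0004] d 0.553
```

Emit:
step_arm([
  [[-0.56,-0.73,0,0,0,0,0.75],[-0.56,-0.73,0,0,0,0,0.75],[-0.56,-0.73,0,0,0,0,0.75],[-0.56,-0.73,0,0,0,0,0.75],[-0.56,-0.73,0,0,0,0,0.75],[-0.56,-0.73,0,0,0,0,0.75],[-0.56,-0.73,0,0,0,0,0.75],[-0.56,-0.73,0,0,0,0,0.75]],
])

```text
time_s: 1.43
ee_pos: [0.4741, 0.1103, 0.2668]
eef_rot: [-0.221, -3.134, -0.0]
force: [1.2, 0.6, -0.2]
gripper_width: 0.0218
gripper_force: 0.0
```

Run:
```python
from go import *
h=lid(0)
show(np.r_[h[:2],.27])
```

```text
t 1.4333 p [0.4741 0.1103 0.2668] yaw 81.91909880694709 zdir [-0.      0.0003 -1.    ] w 0.02175072004792355 f [ 1.185   0.6037 -0.2103] q [-0.5961  0.1133  0.3098  1.9232 -0.0388  1.1107  1.1589]
[-0.2236 -0.2906 -0.0054  0.0001 -0.     -0.0004] d 0.22
```

Emit:
step_arm([
  [[-0.223,-0.29,0.05,0,0,0,0.75],[-0.223,-0.29,0.05,0,0,0,0.75],[-0.223,-0.29,0.05,0,0,0,0.75],[-0.223,-0.29,0.05,0,0,0,0.75],[-0.223,-0.29,0.05,0,0,0,0.75],[-0.223,-0.29,0.05,0,0,0,0.75],[-0.223,-0.29,0.05,0,0,0,0.75],[-0.223,-0.29,0.05,0,0,0,0.75]],
])

```text
time_s: 2.1
ee_pos: [0.5814, -0.0791, 0.2361]
eef_rot: [-0.224, -3.132, -0.0]
force: [0.4, -0.1, 0.9]
gripper_width: 0.0219
gripper_force: 0.0
```

Run:
```python
from go import *
h=lid(0)
show(h)
W=bot.camera_params('wrist');im=bot.snapshot('wrist')[:,:,::-1].copy()
print(W['vfov'],W['k1'],-np.array(W['R']).T@np.array(W['t']))
for x,y,z in((-.112,-.05,.107),(-.112,.05,.107),(-.08,-.129,.13),(-.08,.129,.13)):
    q=proj(W,box(x,y,z))[0];print(q);cv2.circle(im,tuple(int(v) for v in q),3,(0,0,255),1)
cv2.imwrite('pics/w1.png',im)
```

```text
t 2.1 p [ 0.5814 -0.0791  0.2361] yaw 81.8209116724584 zdir [-0.0019  0.0003 -1.    ] w 0.02189632967062099 f [ 0.4333 -0.101   0.9111] q [-0.2783  0.3271  0.4396  1.7535 -0.1544  1.097   1.6398]
[-0.0028 -0.0032  0.2468  0.     -0.0006 -0.001 ] d 0.148
61.563066122393096 -0.0008711124694378951 [ 0.5114 -0.0697  0.3983]
[318.5342 245.3053]
[318.0337 136.4273]
[353.33   334.2285]
[361.3016  28.6167]
```

View pics/w1.png

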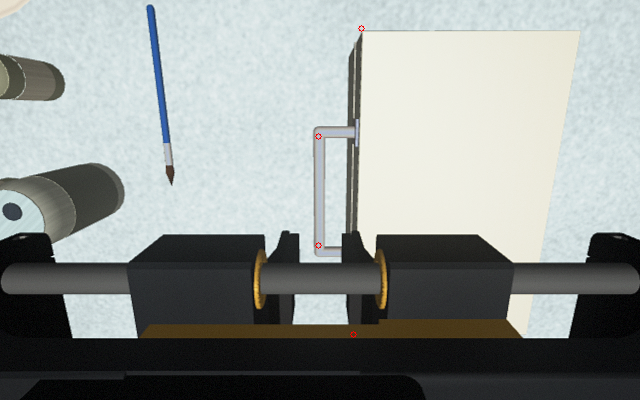

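The wrist view shows the pull bar at (319,130–250), right on the predicted points and centred between the fingers. I'll descend now.

Emit:
step_arm([
  [[-0.003,-0.003,0.06,0,0,0,0.75],[-0.003,-0.003,0.11,0,0,0,0.75],[-0.003,-0.003,0.15,0,0,0,0.75],[-0.003,-0.003,0.18,0,0,0,0.75],[-0.003,-0.003,0.21,0,0,0,0.75],[-0.003,-0.003,0.235,0,0,0,0.75],[-0.003,-0.003,0.235,0,0,0,0.75],[-0.003,-0.003,0.235,0,0,0,0.75]],
])

```text
time_s: 2.82
ee_pos: [0.5828, -0.0786, 0.0958]
eef_rot: [-0.217, -3.133, -0.002]
force: [0.2, -0.2, -0.8]
gripper_width: 0.0215
gripper_force: 0.0
```

Emit:
step_arm([
  [[0,0,0,0,0,0,0.8],[0,0,0,0,0,0,0.85],[0,0,0,0,0,0,0.9],[0,0,0,0,0,0,1],[0,0,0,0,0,0,1],[0,0,0,0,0,0,1]],
], force=20)

```text
time_s: 3.32
ee_pos: [0.5839, -0.0805, 0.0968]
eef_rot: [0.221, 3.132, 0.001]
force: [-0.8, 0.9, 5.5]
gripper_width: 0.0093
gripper_force: 20.0
```

Run:
```python
from go import *
show(lid(0))
s=bot.read_state();print(s['gripper_force'])
b=lid(0)
for th in np.arange(.1,1.86,.125):
    d=lid(th)-b;print(round(th,3),np.r_[d[:2]@EY,d[:2]@EX,-d[2]]/.6)
```

```text
t 3.3167 p [ 0.5839 -0.0805  0.0968] yaw 81.92234693289653 zdir [ 0.0014  0.0006 -1.    ] w 0.009273670990339105 f [-0.7888  0.8614  5.5348] q [-0.2256  0.4868  0.3882  1.8818 -0.2461  0.8182  1.7208]
[ 0.0023 -0.0014  0.0148  0.0003  0.0004 -0.0004] d 0.009
20.00041276216507
0.1 [-0.      0.0053 -0.0317]
0.225 [ 0.      0.0162 -0.0704]
0.35 [ 0.      0.0319 -0.1074]
0.475 [-0.      0.0521 -0.1421]
0.6 [ 0.      0.0765 -0.1741]
0.725 [-0.      0.1047 -0.2027]
0.85 [ 0.      0.1362 -0.2276]
0.975 [ 0.      0.1705 -0.2484]
1.1 [ 0.      0.2073 -0.2648]
1.225 [ 0.      0.2457 -0.2765]
1.35 [ 0.      0.2853 -0.2832]
1.475 [-0.      0.3255 -0.285 ]
1.6 [ 0.      0.3655 -0.2818]
1.725 [-0.      0.4048 -0.2735]
1.85 [ 0.      0.4428 -0.2605]
```

Emit:
step_arm([
  [[0,0.002,-0.016,0,0,0,1],[0,0.005,-0.032,0,0,0,1],[0,0.01,-0.051,0,0,0,1],[0,0.016,-0.07,0,0,0,1],[0,0.0235,-0.089,0,0,0,1],[0,0.032,-0.107,0,0,0,1],[0,0.042,-0.125,0,0,0,1],[0,0.052,-0.142,0,0,0,1]],
])

```text
time_s: 3.98
ee_pos: [0.588, -0.0505, 0.1827]
eef_rot: [0.222, 3.132, -0.002]
force: [3.6, -2.2, -1.1]
gripper_width: 0.0093
gripper_force: 20.0
```

Run:
```python
from go import *
show(lid(.475,-.010));s=bot.read_state();print(s['gripper_force'])
im=bot.snapshot('scene')[100:340,150:400,::-1]
cv2.imwrite('pics/s2.png',cv2.resize(im,None,fx=2,fy=2))
```

```text
t 3.9833 p [ 0.588  -0.0505  0.1827] yaw 81.87699023467444 zdir [ 0.0013 -0.0014 -1.    ] w 0.009257225974263199 f [ 3.5932 -2.2167 -1.0561] q [-0.3095  0.384   0.4221  1.8071 -0.1834  0.9877  1.6156]
[ 0.0021  0.0002  0.0008 -0.0004  0.0005 -0.0007] d 0.001
20.00063717365265
```

View pics/s2.png

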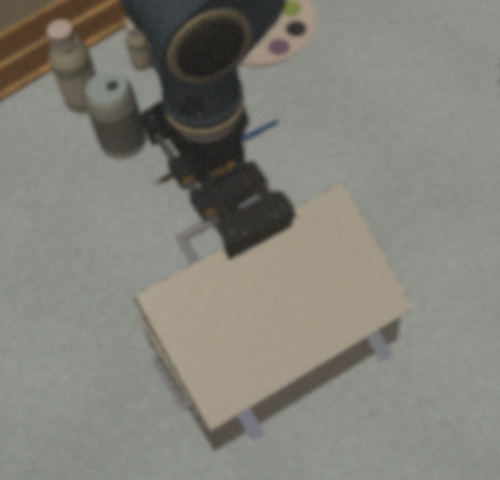

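The crop shows the lid lifting with the gripper on the bar (crop 200,240). I'll continue along the arc.

Emit:
step_arm([
  [[0,0.012,-0.0165,0,0,0,1],[0,0.0245,-0.032,0,0,0,1],[0,0.038,-0.047,0,0,0,1],[0,0.0525,-0.0605,0,0,0,1],[0,0.068,-0.0735,0,0,0,1],[0,0.084,-0.0855,0,0,0,1],[0,0.101,-0.0965,0,0,0,1],[0,0.1185,-0.1065,0,0,0,1]],
])

```text
time_s: 4.7
ee_pos: [0.5977, 0.0178, 0.247]
eef_rot: [0.226, 3.133, -0.005]
force: [1.3, -4.4, 5.4]
gripper_width: 0.0088
gripper_force: 20.0
```

Emit:
step_arm([
  [[0,0.018,-0.009,0,0,0,1],[0,0.037,-0.0165,0,0,0,1],[0,0.056,-0.023,0,0,0,1],[0,0.075,-0.028,0,0,0,1],[0,0.095,-0.032,0,0,0,1],[0,0.115,-0.035,0,0,0,1],[0,0.135,-0.0365,0,0,0,1],[0,0.155,-0.0365,0,0,0,1]],
])

```text
time_s: 5.37
ee_pos: [0.6112, 0.1137, 0.2681]
eef_rot: [0.221, 3.132, 0.002]
force: [2.5, -0.0, 4.3]
gripper_width: 0.0091
gripper_force: 20.0
```

Run:
```python
from go import *
show(lid(1.475,-.010),lid(1.85,-.01));s=bot.read_state();print(s['gripper_force'])
```

```text
t 5.3667 p [0.6112 0.1137 0.2681] yaw 81.91082627444774 zdir [ 0.0014  0.0009 -1.    ] w 0.009102835932974018 f [ 2.4761 -0.0212  4.2557] q [-0.54    0.3555  0.3869  1.6306 -0.1431  1.1819  1.3088]
[ 0.0022 -0.0028  0.0003  0.0003  0.0004 -0.0005] d 0.002
[ 0.0024  0.1146  0.0249  0.0003  0.0004 -0.0005] d 0.07
20.00040113925934
```

Emit:
step_arm([
  [[0,0.018,0.001,0,0,0,1],[0,0.036,0.003,0,0,0,1],[0,0.054,0.0065,0,0,0,1],[0,0.072,0.011,0,0,0,1],[0,0.09,0.0165,0,0,0,1],[0,0.105,0.0215,0,0,0,1],[0,0.113,0.0245,0,0,0,1],[0,0.113,0.0245,0,0,0,1]],
])

```text
time_s: 6.03
ee_pos: [0.6208, 0.1824, 0.2518]
eef_rot: [0.218, 3.133, 0.002]
force: [4.3, 2.1, 4.5]
gripper_width: 0.0091
gripper_force: 20.0
```

Emit:
step_arm([
  [[0,0,0,0,0,0,0.75],[0,0,0,0,0,0,0.65],[0,0,0,0,0,0,0.65],[0,0,-0.04,0,0,0,0.65],[0,0,-0.08,0,0,0,0.65],[0,0,-0.13,0,0,0,0.65],[0,0,-0.15,0,0,0,0.4],[0,0,-0.15,0,0,0,0.2]],
])

```text
time_s: 6.7
ee_pos: [0.6211, 0.179, 0.345]
eef_rot: [0.223, 3.13, 0.002]
force: [0.9, -0.5, -1.0]
gripper_width: 0.0373
gripper_force: 0.0
```

Run:
```python
from go import *
show()
im=bot.snapshot('top')[:,:,::-1];cv2.imwrite('pics/top3.png',im)
o=np.zeros((560,800,3),np.uint8);o[:]=cv2.resize(im[90:230,240:440],None,fx=4,fy=4,interpolation=3)
cv2.imwrite('pics/c3.png',o)
```

```text
t 6.7 p [0.6211 0.179  0.345 ] yaw 81.85906863225463 zdir [ 0.0036  0.0013 -1.    ] w 0.037276538125942386 f [ 0.9121 -0.4802 -1.0003] q [-0.6172  0.354   0.3801  1.4573 -0.1325  1.3516  1.1985]
```

View pics/c3.png

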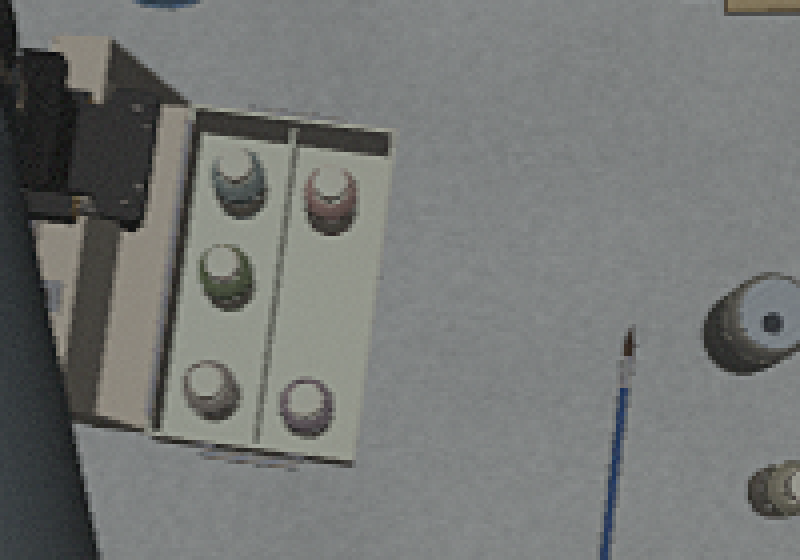

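The lid is open. The front row has a red cap at crop (331,190) and a purple one at (305,398), with free space between them around (318,295). I'll compute the free centre and go look at the small bottle from the wrist.

Run:
```python
from go import *
T=bot.camera_params('top')
P=plane(T,[(240+u/4,90+v/4) for u,v in((331,187),(305,398),(238,163),(221,262),(209,382))],.117)
for p in P:print('box',(p[:2]-C)@EX,(p[:2]-C)@EY)
show(np.r_[.435+.07,-.378,.3])
```

```text
box -0.03733408789468426 -0.07026630016732653
box -0.038785441835251025 0.0908140348839488
box 0.03469404779680135 -0.07941705408879363
box 0.03732247032636779 -0.0029322933906592
box 0.03407136379187713 0.08818226091018277
t 6.75 p [0.6202 0.1791 0.3426] yaw 81.86941814249762 zdir [ 0.0003  0.0002 -1.    ] w 0.04073880165052128 f [-0.2869  0.5118 -0.6664] q [-0.6172  0.3555  0.3795  1.4606 -0.1327  1.3505  1.1986]
[ 0.0587 -0.9463  0.0707  0.0001  0.0001 -0.0007] d 0.57
```

Emit:
step_arm([
  [[0.059,-0.946,0,0,0,0,0.45],[0.059,-0.946,0,0,0,0,0.45],[0.059,-0.946,0,0,0,0,0.45],[0.059,-0.946,0,0,0,0,0.45],[0.059,-0.946,0.07,0,0,0,0.45],[0.059,-0.946,0.07,0,0,0,0.45],[0.059,-0.946,0.07,0,0,0,0.45],[0.059,-0.946,0.07,0,0,0,0.45]],
])

```text
time_s: 7.42
ee_pos: [0.5507, -0.1473, 0.3222]
eef_rot: [-0.221, -3.129, -0.001]
force: [1.5, 0.4, 0.5]
gripper_width: 0.0477
gripper_force: 0.0
```

Run:
```python
from go import *
show(np.r_[.435+.07,-.378,.3])
```

```text
t 7.4167 p [ 0.5507 -0.1473  0.3222] yaw 81.9079865491043 zdir [-0.0047  0.0011 -1.    ] w 0.04766757444392856 f [1.4598 0.3625 0.4619] q [-0.2351  0.2382  0.5236  1.6729 -0.1237  1.2686  1.7433]
[ 0.0212 -0.3914  0.0369  0.0001 -0.0015 -0.0005] d 0.236
```

Emit:
step_arm([
  [[0.021,-0.391,0.03,0,0,0,0.45],[0.021,-0.391,0.03,0,0,0,0.45],[0.021,-0.391,0.03,0,0,0,0.45],[0.021,-0.391,0.03,0,0,0,0.45],[0.021,-0.391,0.03,0,0,0,0.45],[0.021,-0.391,0.03,0,0,0,0.45],[0.021,-0.391,0.03,0,0,0,0.45],[0.021,-0.391,0.03,0,0,0,0.45]],
])

```text
time_s: 8.08
ee_pos: [0.5052, -0.3775, 0.3041]
eef_rot: [-0.229, -3.128, -0.003]
force: [0.8, 0.4, -0.8]
gripper_width: 0.048
gripper_force: 0.0
```

Run:
```python
from go import *
show()
W=bot.camera_params('wrist');im=bot.snapshot('wrist')[:,:,::-1].copy()
q=proj(W,[.435,-.3692,.11])[0];print(q,-np.array(W['R']).T@np.array(W['t']))
cv2.imwrite('pics/w4raw.png',im)
cv2.circle(im,tuple(int(v) for v in q),4,(0,0,255),1)
cv2.imwrite('pics/w4.png',im)
```

```text
t 8.0833 p [ 0.5052 -0.3775  0.3041] yaw 81.63552838727907 zdir [-0.0048  0.0023 -1.    ] w 0.04797296383596668 f [ 0.7584  0.3671 -0.8402] q [ 0.1339  0.3776  0.6113  1.5623 -0.2214  1.2774  2.2022]
[318.4046 110.4074] [ 0.4358 -0.3683  0.4665]
```

View pics/w4.png

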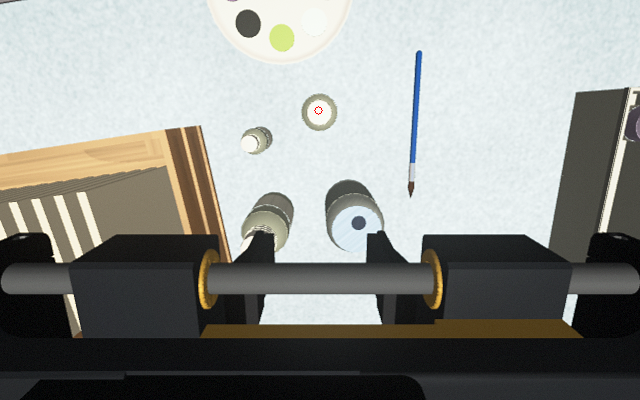

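The wrist view shows the middle bottle's cap at (319,111), on the predicted point, so the estimate holds. The smaller look-alike is at (250,142) and the can at (355,215).

Run:
```python
from go import *
show(np.r_[.4348,-.3692,.16],np.r_[.4348,-.3692,.088])
```

```text
t 8.1333 p [ 0.5067 -0.3756  0.3045] yaw 81.84146408528221 zdir [-0.0036  0.0029 -1.    ] w 0.048289902937551914 f [0.2123 0.1361 0.0013] q [ 0.1319  0.3768  0.6095  1.562  -0.2217  1.2775  2.2022]
[ 0.1191 -0.007   0.2412  0.0008 -0.0013 -0.0009] d 0.161
[ 0.1186 -0.0073  0.3612  0.0008 -0.0013 -0.0009] d 0.228
```

Emit:
step_arm([
  [[0.06,-0.004,0.1,0,0,0,0.45],[0.119,-0.007,0.17,0,0,0,0.45],[0.119,-0.007,0.23,0,0,0,0.45],[0.119,-0.007,0.24,0,0,0,0.45],[0.119,-0.007,0.24,0,0,0,0.45],[0.119,-0.007,0.24,0,0,0,0.45],[0.119,-0.007,0.24,0,0,0,0.45],[0.119,-0.007,0.24,0,0,0,0.45]],
])

```text
time_s: 8.8
ee_pos: [0.4392, -0.3711, 0.1653]
eef_rot: [0.218, 3.13, -0.003]
force: [0.3, 0.2, 0.4]
gripper_width: 0.0479
gripper_force: 0.0
```

Run:
```python
from go import *
show(np.r_[.4348,-.3692,.088])
```

```text
t 8.8 p [ 0.4392 -0.3711  0.1653] yaw 82.03967290897685 zdir [ 0.0042 -0.0025 -1.    ] w 0.04785966343728846 f [0.3258 0.2228 0.3992] q [ 0.1819  0.4     0.5824  1.8689 -0.2685  0.9457  2.3176]
[ 0.0083  0.0023  0.1287 -0.0006  0.0014  0.0002] d 0.077
```

Emit:
step_arm([
  [[0.005,0.002,0.03,0,0,0,0.45],[0.005,0.002,0.06,0,0,0,0.45],[0.005,0.002,0.085,0,0,0,0.45],[0.005,0.002,0.105,0,0,0,0.45],[0.005,0.002,0.12,0,0,0,0.45],[0.005,0.002,0.127,0,0,0,0.45],[0.005,0.002,0.127,0,0,0,0.45],[0.005,0.002,0.127,0,0,0,0.45]],
])

```text
time_s: 9.47
ee_pos: [0.4341, -0.3693, 0.0872]
eef_rot: [0.221, 3.133, -0.001]
force: [-0.6, -0.4, -0.1]
gripper_width: 0.0476
gripper_force: 0.0
```

Run:
```python
from go import *
show(np.r_[.4348,-.3692,.088])
```

```text
t 9.4667 p [ 0.4341 -0.3693  0.0872] yaw 81.92077623376134 zdir [ 0.0008 -0.0006 -1.    ] w 0.047602370613282534 f [-0.6194 -0.4395 -0.1082] q [ 0.2304  0.496   0.5307  1.94   -0.3445  0.7941  2.3828]
[-0.0011  0.0003 -0.0013 -0.0002  0.0003 -0.0004] d 0.001
```

Centred on the cap. I'll close and lift.

Emit:
step_arm([
  [[0,0,0,0,0,0,0.6],[0,0,0,0,0,0,0.7],[0,0,0,0,0,0,0.85],[0,0,0,0,0,0,1],[0,0,0,0,0,0,1],[0,0,0,0,0,0,1]],
], force=25)

```text
time_s: 9.97
ee_pos: [0.4338, -0.3689, 0.0869]
eef_rot: [0.221, 3.133, -0.0]
force: [-0.4, 0.6, 0.7]
gripper_width: 0.0257
gripper_force: 25.0
```

Emit:
step_arm([
  [[0,0,-0.01,0,0,0,1],[0,0,-0.03,0,0,0,1],[0,0,-0.06,0,0,0,1],[0,0,-0.1,0,0,0,1],[0,0,-0.15,0,0,0,1],[0,0,-0.2,0,0,0,1],[0,0,-0.24,0,0,0,1],[0,0,-0.25,0,0,0,1]],
])

```text
time_s: 10.63
ee_pos: [0.435, -0.3709, 0.2419]
eef_rot: [0.222, 3.126, -0.006]
force: [0.6, -0.6, -0.9]
gripper_width: 0.0256
gripper_force: 25.0
```

Run:
```python
from go import *
X=box(-.0385,.010,.24);print(X)
show(X);print(bot.read_state()['gripper_force'])
```

```text
[ 0.5827 -0.0072  0.24  ]
t 10.6333 p [ 0.435  -0.3709  0.2419] yaw 81.88705428699517 zdir [ 0.0072 -0.0045 -1.    ] w 0.025559837498421938 f [ 0.5535 -0.573  -0.8818] q [ 0.1421  0.3098  0.6222  1.795  -0.2033  1.0922  2.2638]
[-0.1582  0.6347  0.0022 -0.0011  0.0025 -0.0006] d 0.392
24.98146234313026
```

Grip width is 25.6 mm, which matches the cap. I'll carry the bottle over gently.

Emit:
step_arm([
  [[-0.005,0.02,-0.005,0,0,0,1],[-0.015,0.06,-0.01,0,0,0,1],[-0.025,0.1,-0.01,0,0,0,1],[-0.035,0.14,-0.01,0,0,0,1],[-0.045,0.18,-0.01,0,0,0,1],[-0.055,0.22,-0.01,0,0,0,1],[-0.065,0.26,-0.01,0,0,0,1],[-0.075,0.3,-0.01,0,0,0,1]],
])

```text
time_s: 11.3
ee_pos: [0.5033, -0.1957, 0.2424]
eef_rot: [-0.222, -3.133, -0.0]
force: [0.1, 0.1, -0.9]
gripper_width: 0.0255
gripper_force: 25.0
```

Emit:
step_arm([
  [[-0.01,0.04,0,0,0,0,1],[-0.02,0.08,0,0,0,0,1],[-0.03,0.12,0,0,0,0,1],[-0.04,0.16,0,0,0,0,1],[-0.05,0.2,0,0,0,0,1],[-0.06,0.24,0,0,0,0,1],[-0.067,0.28,0,0,0,0,1],[-0.075,0.3,0,0,0,0,1]],
])

```text
time_s: 11.97
ee_pos: [0.5735, -0.0213, 0.2421]
eef_rot: [-0.215, -3.133, -0.002]
force: [0.3, 0.1, -0.5]
gripper_width: 0.0254
gripper_force: 25.0
```

Run:
```python
from go import *
X=box(-.0385,.010,.24)
show(X)
W=bot.camera_params('wrist');im=bot.snapshot('wrist')[:,:,::-1].copy()
for x,y,z in((-.08,-.129,.085),(-.08,.129,.085),(0,.126,.062),(-.0375,-.07,.117),(-.0385,.091,.117)):
    q=proj(W,box(x,y,z))[0];print(q);cv2.circle(im,tuple(int(v) for v in q),3,(0,0,255),1)
cv2.imwrite('pics/w5.png',im)
```

```text
t 11.9667 p [ 0.5735 -0.0213  0.2421] yaw 82.14448045030045 zdir [-0.0011  0.0016 -1.    ] w 0.025370599477796383 f [ 0.3369  0.122  -0.4604] q [-0.3996  0.3003  0.46    1.7766 -0.1496  1.1002  1.5446]
[-0.0121  0.0254  0.0036  0.0004 -0.0004  0.0008] d 0.017
[295.9141 316.4106]
[291.2447  61.601 ]
[376.9678  68.5448]
[337.4421 282.0528]
[339.3481 105.7988]
```

View pics/w5.png

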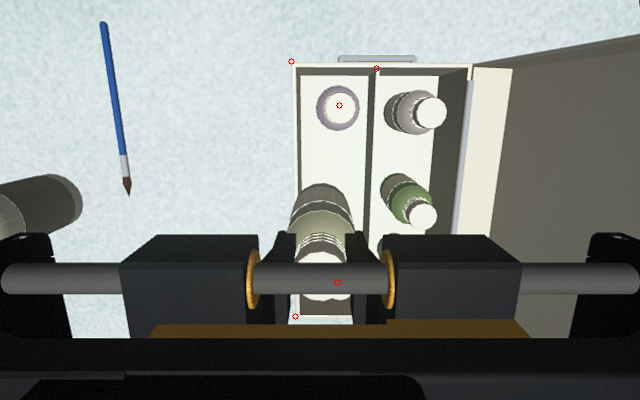

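The wrist view shows the held bottle upright over the free space, the purple cap at (339,106) as predicted, and the box corners matching. I'll align and lower.

Emit:
step_arm([
  [[-0.012,0.025,0,0,0,0,1],[-0.012,0.025,0,0,0,0,1],[-0.012,0.025,0.03,0,0,0,1],[-0.012,0.025,0.07,0,0,0,1],[-0.012,0.025,0.11,0,0,0,1],[-0.012,0.025,0.15,0,0,0,1],[-0.012,0.025,0.15,0,0,0,1],[-0.012,0.025,0.15,0,0,0,1]],
])

```text
time_s: 12.68
ee_pos: [0.5818, -0.0126, 0.152]
eef_rot: [-0.224, -3.131, 0.002]
force: [-0.4, 0.8, -0.1]
gripper_width: 0.0252
gripper_force: 25.0
```

Run:
```python
from go import *
show(box(-.0385,.010,.095))
```

```text
t 12.6833 p [ 0.5818 -0.0126  0.152 ] yaw 81.80672143862385 zdir [-0.0026 -0.0009 -1.    ] w 0.025192463490988987 f [-0.3672  0.8096 -0.0688] q [-0.3802  0.4097  0.4302  1.8538 -0.2083  0.9251  1.573 ]
[-0.0006  0.0093  0.095  -0.0004 -0.0008 -0.0011] d 0.057
```

Emit:
step_arm([
  [[0,0.008,0,0,0,0,1],[0,0.008,0.02,0,0,0,1],[0,0.008,0.045,0,0,0,1],[0,0.008,0.065,0,0,0,1],[0,0.008,0.08,0,0,0,1],[0,0.008,0.085,0,0,0,1],[0,0.008,0.087,0,0,0,1],[0,0.008,0.087,0,0,0,1]],
])

```text
time_s: 13.35
ee_pos: [0.5835, -0.0066, 0.1005]
eef_rot: [0.222, 3.134, -0.0]
force: [0.3, -0.4, 0.4]
gripper_width: 0.0254
gripper_force: 25.0
```

Run:
```python
from go import *
show(box(-.0385,.010,.0945))
```

```text
t 13.35 p [ 0.5835 -0.0066  0.1005] yaw 81.90885400921645 zdir [ 0.0001 -0.0001 -1.    ] w 0.025404533310099377 f [ 0.2749 -0.36    0.4053] q [-0.365   0.4756  0.4028  1.893  -0.2476  0.8214  1.5971]
[ 0.0011 -0.0012  0.0099 -0.      0.     -0.0005] d 0.006
```

Emit:
step_arm([
  [[0,0,0.003,0,0,0,1],[0,0,0.006,0,0,0,1],[0,0,0.008,0,0,0,1],[0,0,0.01,0,0,0,1],[0,0,0.01,0,0,0,1],[0,0,0.01,0,0,0,1]],
])

```text
time_s: 13.85
ee_pos: [0.5833, -0.0065, 0.0945]
eef_rot: [-0.221, -3.134, -0.0]
force: [-1.1, -0.3, 0.0]
gripper_width: 0.0254
gripper_force: 25.0
```

Emit:
step_arm([
  [[0,0,0.001,0,0,0,1],[0,0,0.002,0,0,0,1],[0,0,0.0025,0,0,0,1],[0,0,0.0025,0,0,0,1]],
])

```text
time_s: 14.18
ee_pos: [0.5839, -0.0064, 0.0939]
eef_rot: [0.221, 3.133, 0.001]
force: [-1.2, -0.5, 5.2]
gripper_width: 0.0253
gripper_force: 25.0
```

Contact: 5 N upward. I'll release slowly and retreat upward.

Emit:
step_arm([
  [[0,0,0,0,0,0,0.68],[0,0,0,0,0,0,0.6],[0,0,0,0,0,0,0.5],[0,0,0,0,0,0,0.5],[0,0,-0.02,0,0,0,0.5],[0,0,-0.06,0,0,0,0.5],[0,0,-0.12,0,0,0,0.5],[0,0,-0.18,0,0,0,0.5]],
])

```text
time_s: 14.85
ee_pos: [0.5825, -0.0067, 0.2021]
eef_rot: [-0.222, -3.132, 0.001]
force: [1.2, 0.2, 0.1]
gripper_width: 0.0433
gripper_force: 0.0
```

Emit:
step_arm([
  [[0,-0.05,-0.1,0,0,0,0.5],[0,-0.1,-0.15,0,0,0,0.5],[0,-0.2,-0.15,0,0,0,0.5],[0,-0.25,-0.15,0,0,0,0.5],[0,-0.3,-0.15,0,0,0,0.5],[0,-0.3,-0.15,0,0,0,0.5],[0,-0.3,-0.15,0,0,0,0.5],[0,-0.3,-0.15,0,0,0,0.5]],
])

```text
time_s: 15.52
ee_pos: [0.5577, -0.1852, 0.2915]
eef_rot: [0.225, 3.133, 0.001]
force: [1.0, 0.5, -0.1]
gripper_width: 0.0436
gripper_force: 0.0
```

Run:
```python
from go import *
show()
im=bot.snapshot('top')[:,:,::-1];s=bot.snapshot('scene')[:,:,::-1]
o=np.zeros((500,800,3),np.uint8);o[:,:400]=cv2.resize(im[100:225,250:350],(400,500),interpolation=3);o[:450,400:]=cv2.resize(s[170:350,190:350],(400,450))
cv2.imwrite('pics/c6.png',o)
```

```text
t 15.5167 p [ 0.5577 -0.1852  0.2915] yaw 81.79563062302053 zdir [ 0.0005  0.0006 -1.    ] w 0.0435501030795981 f [ 0.9702  0.5241 -0.1397] q [-0.175   0.2917  0.5432  1.6836 -0.1603  1.2104  1.8339]
```

View pics/c6.png

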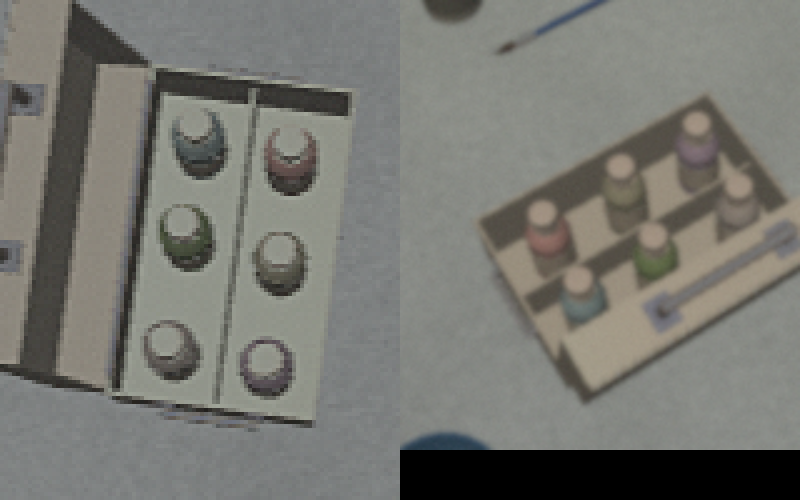

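All six bottles stand upright. The small one is in the front row at crop (280,260), between red and purple. The lid leans open and the robot is clear of everything, so I'll hand in.

```bash
python3 -c "
from rig import bot
print(bot.sign_off())"
```

```text
the job is handed in; nothing more can be done
None
```

The job is handed in at about 15.6 s of the 61 s allowed: the lid rests open on its stops, and the small bottle stands upright in the free space of the front row; the sign-off returned no verdict.

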